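Roll a focus shaft up its rack and bar it with the keeper

ROBOT

A 6-joint arm with a two-finger parallel gripper is mounted at the origin on the work surface. World frame = base frame: x ahead of the robot, y to its left, z up, the work surface at z = 0. Lengths are in m, angles in rad, forces in N, time in s.
With the tool pointing down it reaches from about 0.35 to 0.85 m from the base axis. Payload 8.1 kg.
Tool frame: the origin (TCP) lies on the centre line of the jaws, within the pads' length; the fingertips stand 22 mm ahead of it and the grasp point (between the pads) lies 3 mm ahead of it; z points along the fingers, x is the direction in which the jaws open and shut, and the axes are right-handed (so a half turn about z gives the same grasp; the last joint's range is limited). The gripper opens to 93 mm and grips with 3 to 60 N. Pads are 15 mm wide; open, the fingers measure 128 mm over their backs; the gripper's body (75 mm by 188 mm) begins 65 mm behind the grasp point.
Start: joints at [1.214, 0.13, 1.488, -0, 1.523, -0.085], TCP at [0.161, 0.578, 0.241] pointing down, gripper open.
Joint ranges: [-2.96, 2.96], [-0.89, 2.26], [0.02, 2.5], [-1.34, 4.48], [0, 2.73], [-2.66, 2.66]. Speed limits (rad/s): [2.39, 2.39, 2.79, 3.14, 3.14, 3.14].

INTERFACE

Orientations are given as a unit quaternion [x, y, z, w].
In Python, from workcell import ctrl, optics, job gives the robot as it stands. Calls block until the motion is done:
- ctrl.move_ptp(position, orientation): joint-space move of the TCP to a pose.
- ctrl.line_to(position, orientation=None, vel=0.15): straight line of the TCP; orientation=None keeps the orientation; vel is the mean speed in m/s.
- ctrl.move_joints(angles): joint-space move.
- ctrl.move_gripper(opening, grip_force=None): opening from 0.0 (shut) to 1.0 (fully open); grip_force is the grip in N (None keeps the last); returns when the fingers have stopped.
- ctrl.sleep(seconds).
- ctrl.inverse_kinematics(position, orientation): joint angles nearest the present ones, or None.
- optics.get_image(name): name is "scene" or "top" or "wrist"; returns (picture, depth): 420x560x3 uint8, red, green, blue; 420x560 float32, m along the optical axis (not along the pixel's ray), 0 where there is no reading.
- optics.calibration(name): a dict with "fovy" (degrees; the focal length in pixels is half the picture's height over the tangent of half this angle, whatever the lens; pixels are square), "cx", "cy" (the principal point, pixels), "position" and "orientation" of the camera in the world. Camera axes: x right, y down, z forward; pixel columns grow to the right and rows downward; lengths in m; the calibration is good to about 2 mm. A picture is of the moment at which its call begins: read the wrist's pose just before it. calibration takes no time and is no camera call; for the wrist camera it gives the pose at the moment of the call.
A pose or a line that the arm cannot do raises ctrl.PlanningError and nothing moves.
- job.close_job(): hands the job in, once; it reports no verdict.
Readings, each from a call of its own:
- ctrl.read_t(): time.
- ctrl.read_joints(): joint angles.
- ctrl.read_qd(): joint speeds.
- ctrl.read_tau(): joint torques, N m.
- ctrl.read_eef_pos(): TCP position.
- ctrl.read_eef_rot(): TCP orientation.
- ctrl.read_wrist_force(): force on the tool from outside, world axes, zero at the start.
- ctrl.read_torque(): the same for the moment, N m.
- ctrl.read_opening(): opening from 0.0 (shut) to 1.0 (fully open).
Only numpy, scipy, OpenCV 4.12 (cv2) and the standard library are available. Lean on these libraries where they do the work, as an engineer would, in place of code of your own. Each camera call takes 0.05 s, during which the arm holds its last target.

TASK

Using gentle fingertip pushes only, with nothing pinched or lifted, push the microscope focus shaft (two knobs on one thin shaft) steadily up the sloping aluminium rack, over the crest and into the seat against the end stop, so that it does not roll back; do not flick it. Then push the rack's swinging keeper arm fully across the lane behind the seated shaft. Leave the eyepiece, the glass dish and the screwdriver where they are.

Things in the scene. Friction and masses are not known exactly. Their poses are not given: they have to be found in the camera images.
- shaft: Focus shaft: steel shaft 12 mm in diameter between two ribbed black knobs, each 40 mm in diameter, 14 mm thick, with 56 mm of bare shaft between them; 84 mm long, about 0.2 kg. Origin mid shaft on its axis; y along the shaft (the frame turns as it rolls). Starts at the rack's low end, across the lane, knobs against two low stops, axis 20 mm above the runway. Rolls freely.
- rack: Fixed aluminium rack, 316 x 116 mm. Origin on the table under the lane's middle line; x horizontal, uphill along the lane, y left, z up. Lane 92 mm wide between 6 mm side walls standing 12 mm above the runway. Runway: from x = -165 mm, rising 5 degrees to a crest at x = 85 mm (32 mm above the table), then falling 8 degrees to the end stop at x = 135 mm, where the seat is.
- end_stop (a point): Middle of the end stop's downhill face, at x = 135, z = 48 mm in the rack's frame; the upright plate is 8 mm thick, its top 62 mm above the table. Seated, the shaft's axis is 20 mm downhill of this face (rack x = 115 mm), about 48 mm above the table.
- low_stops (a point): Middle of the gap between the two low stops, on the runway surface, at x = -145 mm in the rack's frame. The stops are 24 mm tall, 8 mm thick, 18 mm wide, centred at rack y = +37 and -37 mm, behind the knobs only; the 56 mm between them is open, so closed fingers fit in behind the bare shaft.
- runway: The sloping part of the rack's floor, fixed to the rack. Origin on the crest at mid lane; x points uphill along the surface, y to the left, z is the surface normal. The shaft's axis is 20 mm above this surface while it rolls on it, and lower than that when seated beyond the crest.
- keeper (a joint): Keeper arm's angle (rad) about its upright pivot. 0 = fully across the lane, pointing to the rack's -y; grows as it swings downhill: 1.57 = straight downhill beside the lane; limit 2.3. Starts open, 1.6 to 2.0. Stiff hinge, stays where left; about 1 N at mid arm moves it. At 0 it meets a rigid stop and clears the seated knobs by about 5 mm.
- keeper_pivot (a point): On the keeper's pivot axis at the arm's mid height: x = 85, y = 67, z = 66 mm in the rack's frame. The arm is a dark steel flat bar 10 mm thick, 20 mm high (56 to 76 mm above the table), reaching 110 mm from the pivot; at the pivot a 22 mm hub and a pin, top 78 mm above the table.
- keeper_end (a point): Middle of the keeper arm's free end, 110 mm from the pivot axis, 66 mm above the table.
- eyepiece: Bystander: a black microscope eyepiece standing upright, 36 mm in diameter, 52 mm tall, origin under its foot. Beside the rack's high end, on the rack's -y side.
- dish: Bystander: a small open glass dish, 54 mm in diameter, 12 mm tall, origin under its foot. On the rack's -y side.
- driver: Bystander: a small black-handled screwdriver lying on the table, 140 mm long, origin about its middle, tip along its x axis. Beyond the rack's low end.
Things that resemble listed ones, but are neither listed nor needed, are in the scene too. Leave any blue or orange look-alike of the shaft alone.

How it is judged:
By the outcome, as a careful person would: the job done as asked, in the order asked, and still so for the second after the job is handed in, with the robot touching nothing.
It also fails if it takes over 58 s, if anything falls off the work surface, if the arm or the gripper's body presses on something with over 40 N, if the wrist force passes 120 N, or if a joint passes its speed limit or range.

## Working session

There is one attempt and no reset: what is moved stays moved. The work goes in short steps, each a Python script; the robot and the scene stay as the last script left them, time stands still between calls to the robot, and variables do not carry over. Pictures are saved under pics/ and viewed, and the job is handed in when it is done.

```bash
ls; mkdir -p pics; cat > h.py <<'E'
import numpy as np, cv2
from workcell import ctrl, optics, job
from scipy.spatial.transform import Rotation as R
def cam(n):
    c=optics.calibration(n); f=210/np.tan(np.radians(c['fovy'])/2)
    return c,f
def ray(n,u,v,c=None):
    c=c or optics.calibration(n); f=210/np.tan(np.radians(c['fovy'])/2)
    d=R.from_quat(c['orientation']).apply([(u-c['cx'])/f,(v-c['cy'])/f,1.]); return np.array(c['position']),d
def onz(n,u,v,z,c=None):
    p,d=ray(n,u,v,c); return p+d*(z-p[2])/d[2]
def proj(n,P,c=None):
    c=c or optics.calibration(n); f=210/np.tan(np.radians(c['fovy'])/2)
    q=R.from_quat(c['orientation']).inv().apply(np.array(P)-c['position'])
    return q[0]/q[2]*f+c['cx'],q[1]/q[2]*f+c['cy']
def cloud(n,depth,c=None):
    c=c or optics.calibration(n); f=210/np.tan(np.radians(c['fovy'])/2)
    v,u=np.mgrid[0:420,0:560]
    P=np.stack([(u-c['cx'])/f*depth,(v-c['cy'])/f*depth,depth],-1)
    return (R.from_quat(c['orientation']).apply(P.reshape(-1,3))+c['position']).reshape(420,560,3)
E
python3 - <<'E'
from h import *
for n in ['scene','top','wrist']:
    im,d=optics.get_image(n); c=optics.calibration(n); print(n,c)
    cv2.imwrite(f'pics/{n}0.png',im[:,:,::-1]); np.savez(f'{n}0.npz',im=im,d=d,c=np.array(c,dtype=object))
print(ctrl.read_t(),ctrl.read_eef_rot(),ctrl.read_wrist_force())
E
```

```text
pics
scene {'fovy': 53.17608570765961, 'cx': 278.0650735917766, 'cy': 213.00511996682312, 'position': array([1.00150913, 0.30900341, 0.54322646]), 'orientation': array([ 0.37448139,  0.82368728, -0.38455345, -0.18281575])}
top {'fovy': 54.749779491195405, 'cx': 281.48860457658503, 'cy': 210.45662255745668, 'position': array([ 0.47469114, -0.03556941,  0.78077451]), 'orientation': array([-0.69897414,  0.71140334, -0.05818825,  0.04421051])}
wrist {'fovy': 58.671446446208, 'cx': 278.2747680633215, 'cy': 210.1158174003462, 'position': array([0.08409045, 0.59907229, 0.38399008]), 'orientation': array([0.78777266, 0.59857721, 0.08729041, 0.11618926])}
0.15 [ 7.96371609e-01  6.04807173e-01 -6.29708087e-04  3.84179005e-04] [ 0.20916406 -0.70306188  0.28491602]
```

View pics/scene0.png

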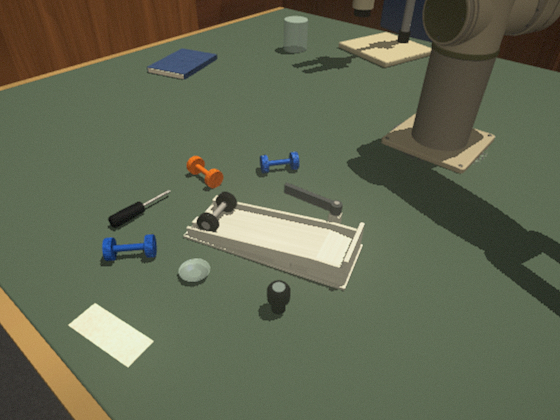

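View pics/top0.png

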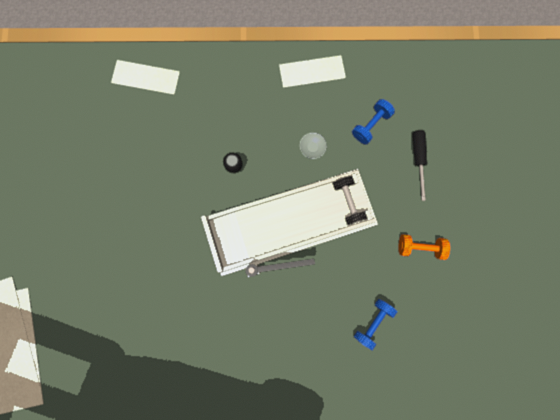

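View pics/wrist0.png

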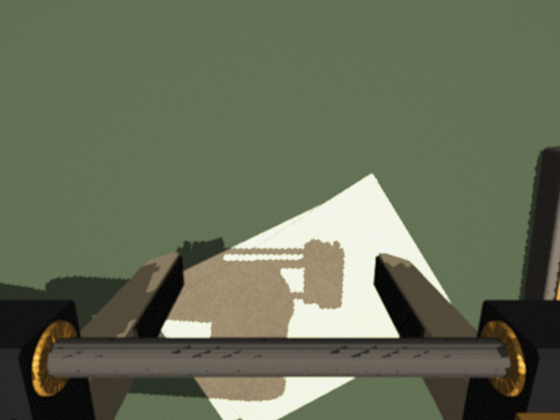

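The top view shows four shaft-shaped things: black with a steel shaft at (350,200), on the rack; blue at (373,122) and (376,324); and orange at (425,246). The black one on the rack at its low end fits the description. The eyepiece is at (233,162), the dish at (313,146), the driver at (421,165) and the keeper hub at (252,270). I'll confirm in an enlarged crop.

```bash
python3 - <<'E'
from h import *
z=np.load('top0.npz',allow_pickle=True); im=z['im'];d=z['d'];c=z['c'].item()
cr=im[160:285,190:390]; cv2.imwrite('pics/crop0.png',cv2.resize(cr,None,fx=4,fy=4,interpolation=cv2.INTER_CUBIC)[:,:,::-1])
P=cloud('top',d,c)
print('table z',np.median(P[300:320,430:460,2]))
# end stop top: points z 55..68
for lo,hi in [(.054,.068),(.070,.09)]:
    m=((P[...,2]>lo)&(P[...,2]<hi)).astype(np.uint8)
    n,l,s,ce=cv2.connectedComponentsWithStats(m)
    for i in range(1,n):
        if s[i,4]>15: print(lo,s[i],ce[i],P[l==i].mean(0))
g=cv2.cvtColor(im,cv2.COLOR_RGB2HSV)
m=((g[...,2]>150)&(g[...,1]<70)).astype(np.uint8);m=cv2.morphologyEx(m,cv2.MORPH_CLOSE,np.ones((7,7)))
n,l,s,ce=cv2.connectedComponentsWithStats(m)
for i in range(1,n):
    if s[i,4]>2000:
        cn=cv2.findContours((l==i).astype(np.uint8),0,1)[0][0]; print(s[i],cv2.minAreaRect(cn), cv2.boxPoints(cv2.minAreaRect(cn)))
E
```

```text
table z -0.0009041358944557598
0.054 [201 216  22  57 289] [211.34948097 243.66089965] [0.52253667 0.07429761 0.06087658]
0.07 [245 259  70  18 457] [276.35886214 266.38730853] [ 0.48032701 -0.03992836  0.07533003]
[ 201  168  177  109 9723] ((290.5625, 225.82183837890625), (71.82054138183594, 168.16094970703125), 73.02808380126953) [[199.66158 216.01886]
 [360.4988  166.93219]
 [381.46344 235.62482]
 [220.62619 284.7115 ]]
[   0  277   42  136 4437] ((20.5, 344.5), (135.0, 41.0), 90.0) [[-4.1331832e-15  2.7700000e+02]
 [ 4.1000000e+01  2.7700000e+02]
 [ 4.1000000e+01  4.1200000e+02]
 [ 0.0000000e+00  4.1200000e+02]]
```

View pics/crop0.png

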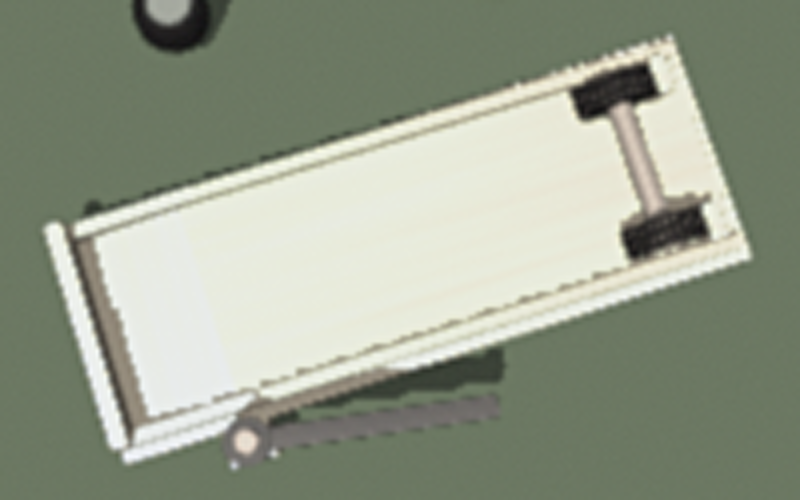

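The crop confirms it: ribbed black knobs on a steel shaft, lying across the lane against the low stops at the rack's low end. Now the rack pose, the shaft and the keeper angle.

```bash
cat > fit.py <<'E'
from h import *
z=np.load('top0.npz',allow_pickle=True); im=z['im'];d=z['d'];c=z['c'].item()
px=lambda a,b,zz: onz('top',190+a/4-.4,160+b/4-.4,zz,c)
obs={}
es=(px(46,228,.062)+px(118,448,.062)+px(62,222,.062)+px(132,440,.062))/4
hub=px(244,440,.078)
# knob outer edges (top of knobs ~ silhouettes) centres at axis z
zax=lambda x: .032+(x-.085)*np.tan(np.radians(5))+.020/np.cos(np.radians(5))
k1=px(615,91,zax(-.121)+.012);k2=px(665,231,zax(-.121)+.012)
lo1=px(672,38,.022);lo2=px(750,258,.022)
model=np.array([[.139,0],[.085,.067]]); 
print('es',es,'hub',hub,'k',k1,k2,'len',np.linalg.norm(k1-k2),'lo',lo1,lo2,np.linalg.norm(lo1-lo2))
low=(lo1+lo2)/2; ax=(es-low)[:2]; print('len es-low',np.linalg.norm(ax))
yaw0=np.arctan2(ax[1],ax[0])
w=px(670,38,.022)-px(44+16,228,.062)
yk=np.arctan2(*(k1-k2)[:2][::-1])+np.pi/2
print('yaw axis',yaw0,'yaw shaft',yk)
# hub-es
dv=(hub-es)[:2]; m=model[1]-model[0]; print('yaw hub',np.arctan2(dv[1],dv[0])-np.arctan2(m[1],m[0]), np.linalg.norm(dv),np.linalg.norm(m))
yaw=yaw0
Rm=np.array([[np.cos(yaw),-np.sin(yaw)],[np.sin(yaw),np.cos(yaw)]])
o1=es[:2]-Rm@[.139,0]; o2=hub[:2]-Rm@[.085,.067]; print(o1,o2)
o=(2*o1+o2)/3
print('shaft in rack',Rm.T@((k1+k2)[:2]/2-o),'low',Rm.T@(low[:2]-o))
ke=px(498,406,.076); v=Rm.T@(ke-hub)[:2]; print('keeper end rack',Rm.T@(ke[:2]-o),'angle',np.arctan2(v[1],v[0]),np.linalg.norm(v))
np.savez('rack.npz',o=o,yaw=yaw); print(o,yaw)
def W(x,y,z): return np.r_[o+Rm@[x,y],z]
v_=im.copy()[:,:,::-1].copy()
v_=cv2.resize(v_[160:285,190:390],None,fx=4,fy=4,interpolation=cv2.INTER_CUBIC)
def dot(P,col=(0,0,255)):
    u,v=proj('top',P,c); cv2.circle(v_,(int((u-190+.4)*4),int((v-160+.4)*4)),4,col,1)
for p in [(.135,.058,.062),(.135,-.058,.062),(.143,.058,.062),(.143,-.058,.062),(.085,.067,.078),(-.165,.052,.022),(-.165,-.052,.022),(-.173,.052,.022),(-.121,0,zax(-.121)),(-.121,.042,zax(-.121)),(-.121,-.042,zax(-.121)),(.085,.046,.032),(.085,-.046,.032)]: dot(W(*p))
cv2.imwrite('pics/fit0.png',v_)
E
python3 fit.py
```

```text
es [0.52350331 0.07312991 0.062     ] hub [0.47567304 0.00436575 0.078     ] k [ 0.63263764 -0.16692569  0.04605373] [ 0.56683235 -0.18721292  0.04605373] len 0.0688615130786631 lo [ 0.66344559 -0.19983126  0.022     ] [ 0.55632636 -0.23189511  0.022     ] 0.11181511379516292
len es-low 0.3016272109098629
yaw axis 1.8612520070004932 yaw shaft 1.8698426819051939
yaw hub -4.42770979642372 0.08376301915527458 0.08605230967266365
[ 0.56331136 -0.06004786] [ 0.5642097  -0.05788584]
shaft in rack [-0.12315587 -0.00089105] low [-0.16323194  0.0004933 ]
keeper end rack [-0.0223192   0.08545235] angle 2.964358589098889 0.11025580855025018
[ 0.5636108  -0.05932719] 1.8612520070004932
```

```bash
sleep 0.5
```

```text
(no output)
```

View pics/fit0.png

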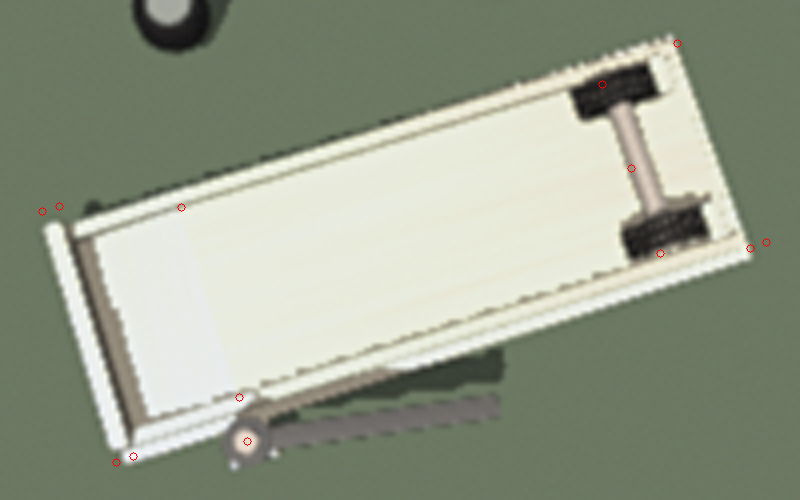

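The overlay fits the end stop, crest, hub and low end to about 2 mm, and the keeper is at about 1.75 rad. Next I close the gripper and hover behind the shaft.

```bash
cat >> h.py <<'E'
import os
if os.path.exists('rack.npz'):
    _r=np.load('rack.npz'); O=_r['o']; YAW=float(_r['yaw'])
    Rm=np.array([[np.cos(YAW),-np.sin(YAW)],[np.sin(YAW),np.cos(YAW)]])
def W(x,y,z): return np.r_[O+Rm@[x,y],z]
def rackxy(p): return Rm.T@(np.array(p)[:2]-O)
def quat(a):
    x=np.array([np.cos(a),np.sin(a),0]); z=np.array([0,0,-1.]); y=np.cross(z,x)
    return R.from_matrix(np.stack([x,y,z],1)).as_quat()
TIP=.022
def st(s=''):
    p=ctrl.read_eef_pos(); print(s,'t',round(ctrl.read_t(),2),'rack',np.round(rackxy(p)*1000,1),'tipz',round((p[2]-TIP)*1000,1),'F',np.round(ctrl.read_wrist_force(),2))
def snap(n,tag,crop=None,k=1):
    im,d=optics.get_image(n); c=optics.calibration(n); np.savez(f'{n}_{tag}.npz',im=im,d=d,c=np.array(c,dtype=object))
    v=im
    if crop: a,b,e,f=crop; v=cv2.resize(im[b:f,a:e],None,fx=k,fy=k,interpolation=cv2.INTER_CUBIC)
    cv2.imwrite(f'pics/{n}_{tag}.png',v[:,:,::-1])
E
python3 - <<'E'
from h import *
q=quat(YAW-np.pi/2)
ctrl.move_gripper(0.0,grip_force=3)
ctrl.move_ptp(W(-.145,0,.085+TIP),q); st('hover'); print(ctrl.read_joints(),ctrl.read_opening())
snap('wrist','1'); snap('scene','1',(140,100,420,310),2.8); 
# keeper IK check
for th in (1.75,1.2,.6,0):
    u=np.array([-np.sin(th),-np.cos(th)]);m=np.array([np.cos(th),-np.sin(th)])
    p=np.array([.085,.067])+.07*u-m*.0125
    print(th,np.round(ctrl.inverse_kinematics(W(*p,.06+TIP),quat(YAW-np.pi/2-th)),2))
E
```

```text
hover t 4.77 rack [-144.3   -0.6] tipz 85.2 F [-0.01 -0.59  0.16]
[-3.95788897e-01  3.23087512e-01  1.51480340e+00  1.65606958e-04
  1.30346683e+00 -6.87492553e-01] 0.0060560979353695725
1.75 [-0.25 -0.07  1.99 -0.    1.22  1.21]
1.2 [-0.22  0.03  1.89 -0.    1.22  0.69]
0.6 [-0.15  0.1   1.82 -0.    1.22  0.16]
0 [-0.07  0.12  1.8  -0.    1.22 -0.36]
```

```bash
sleep 0.2
```

```text
(no output)
```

View pics/wrist_1.png

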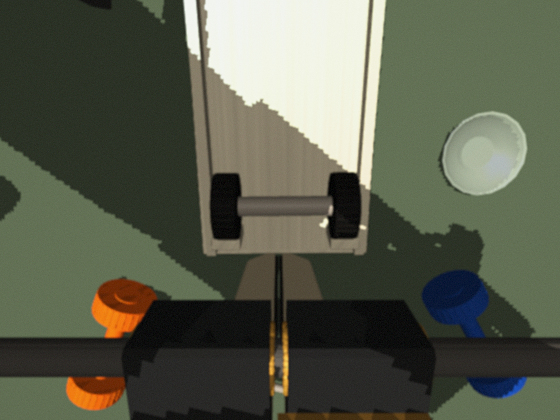

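View pics/scene_1.png

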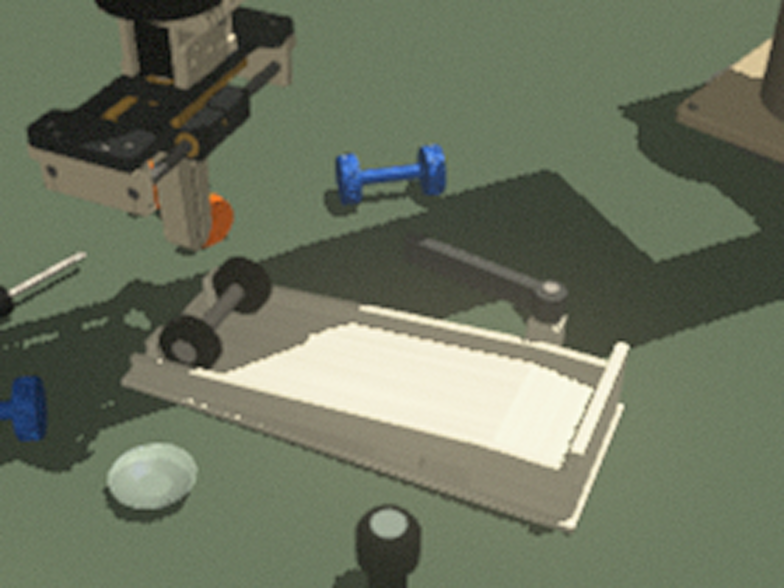

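The wrist view shows the closed fingertips centred at u≈279 and the shaft centred at (285,206) between its knobs. I'll cross-check the position, then descend behind it.

```bash
python3 - <<'E'
from h import *
z=np.load('wrist_1.npz',allow_pickle=True);c=z['c'].item()
for u,v in [(240,206),(331,207),(285,206)]: print(rackxy(onz('wrist',u,v,.039,c))*1000)
q=quat(YAW-np.pi/2)
ctrl.line_to(W(-.145,0,.0235+TIP),q,vel=.05); st('down')
snap('scene','2',(140,100,420,310),2.8); snap('wrist','2')
E
```

```text
[-125.74615108   21.74879753]
[-126.28127319  -32.08936482]
[-125.70619703   -4.86227762]
down t 6.25 rack [-145.3   -0.3] tipz 24.0 F [-0.28  0.11 -0.4 ]
```

```bash
sleep 0.2
```

```text
(no output)
```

View pics/scene_2.png

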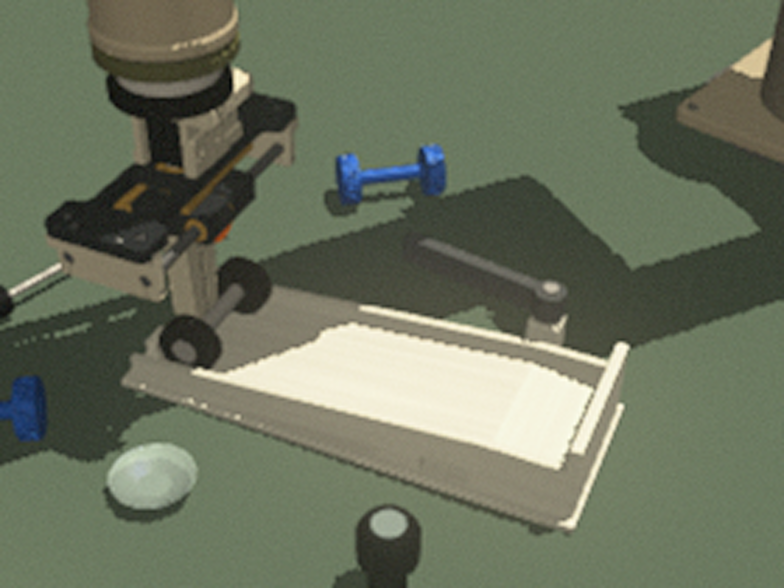

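View pics/wrist_2.png

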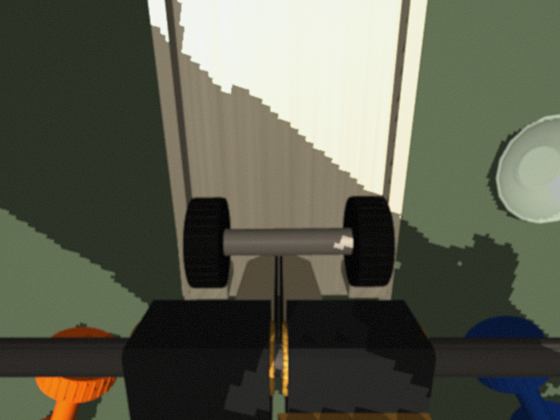

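The fingers stand behind the bare shaft, between the knobs, about 3 mm to the left of lane centre. I'll shift right and make a short push to check contact.

```bash
python3 - <<'E'
from h import *
q=quat(YAW-np.pi/2)
ctrl.line_to(W(-.145,-.003,.0235+TIP),q,vel=.03)
x=-.115
ctrl.line_to(W(x,-.003,.0235+(x+.145)*np.tan(np.radians(5))+TIP),q,vel=.03); st('push')
snap('scene','3',(140,100,420,310),2.8); snap('wrist','3')
E
```

```text
push t 7.75 rack [-115.1   -3. ] tipz 26.1 F [ 1.33 -0.18  0.28]
```

```bash
sleep 0.2
```

```text
(no output)
```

View pics/scene_3.png

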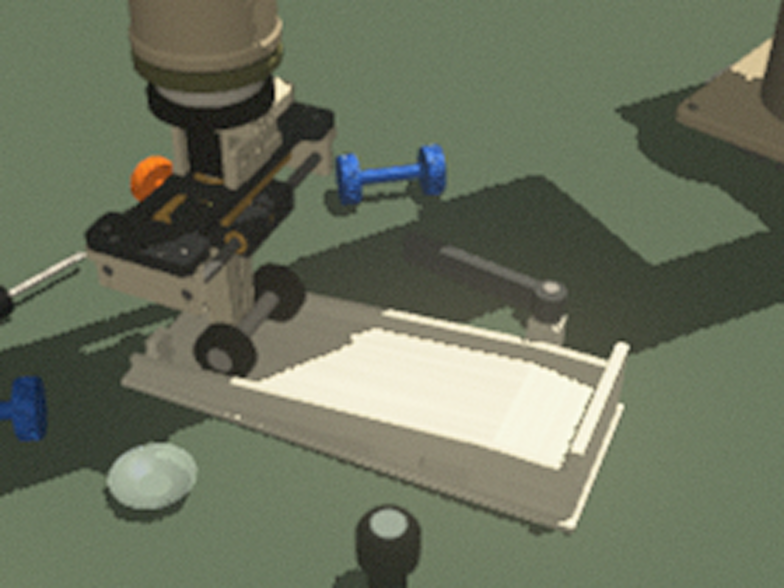

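View pics/wrist_3.png

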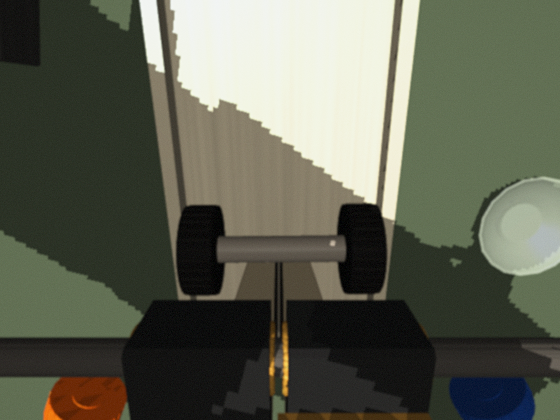

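The shaft rolls square and centred (u≈281) ahead of the fingers, with little force. I'll continue up the slope.

```bash
python3 - <<'E'
from h import *
q=quat(YAW-np.pi/2)
for x,y in [(.0,-.0025),(.055,-.0015)]:
    ctrl.line_to(W(x,y,.0235+(x+.145)*np.tan(np.radians(5))+TIP),q,vel=.05); st('push')
snap('scene','4',(140,100,420,310),2.8); snap('wrist','4')
E
```

```text
push t 10.31 rack [-0.1 -2.5] tipz 36.1 F [-0.6  -0.23  0.52]
push t 11.57 rack [54.7 -1.5] tipz 41.0 F [0.54 0.25 0.56]
```

```bash
sleep 0.2
```

```text
(no output)
```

View pics/scene_4.png

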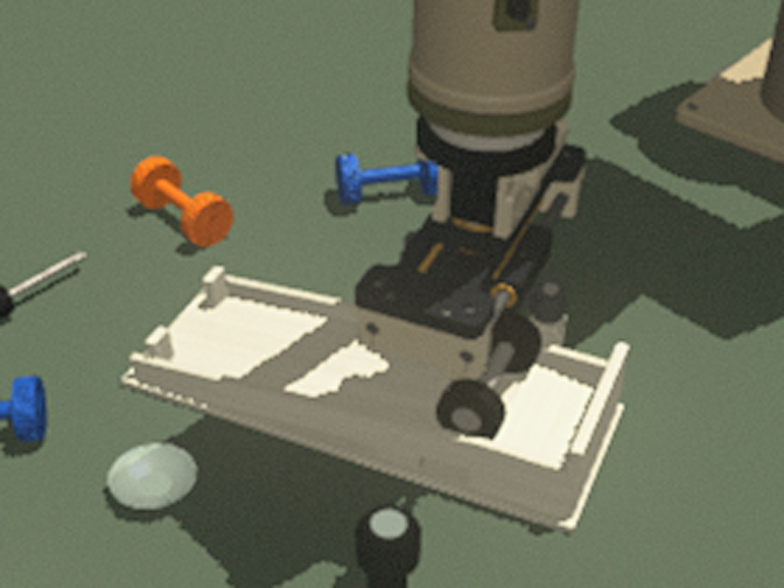

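View pics/wrist_4.png

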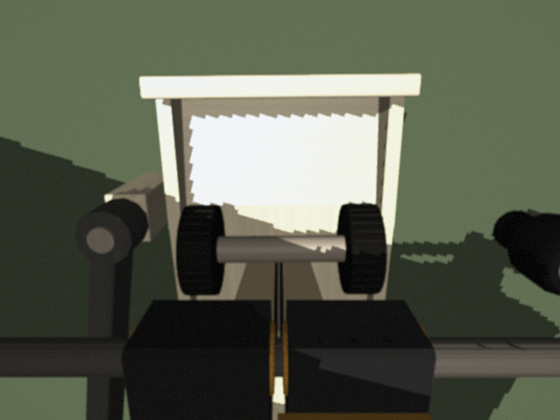

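The shaft is just below the crest, square and centred. Now slowly over the crest and towards the seat.

```bash
python3 - <<'E'
from h import *
q=quat(YAW-np.pi/2)
ctrl.line_to(W(.072,-.0012,.0415+TIP),q,vel=.02); st('crest')
ctrl.line_to(W(.098,-.001,.0395+TIP),q,vel=.02); st('seat')
snap('scene','5',(140,100,420,310),2.8); snap('wrist','5')
E
```

```text
crest t 12.67 rack [72.  -1.2] tipz 41.5 F [-0.02  0.49  0.71]
seat t 14.12 rack [97.9 -1. ] tipz 39.5 F [-1.32 -0.19 -0.36]
```

```bash
sleep 0.2
```

```text
(no output)
```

View pics/scene_5.png

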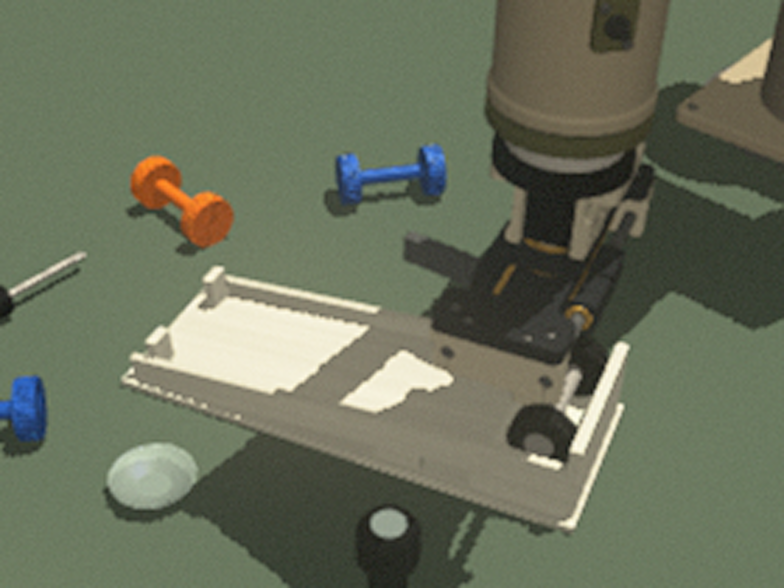

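View pics/wrist_5.png

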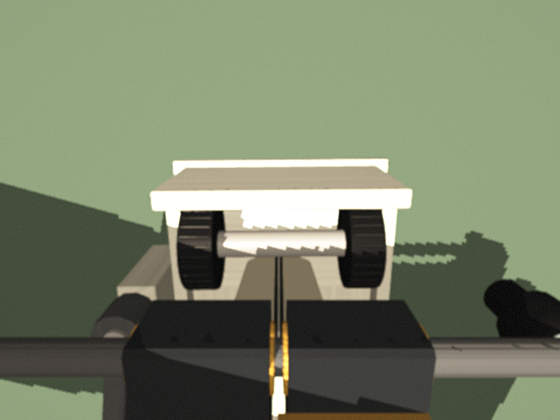

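The knobs now sit at the end stop with light contact. I'll back off, lift and check that the shaft stays.

```bash
cat >> h.py <<'E'
def kp(th,r=.07,off=.0125):
    u=np.array([-np.sin(th),-np.cos(th)]);m=np.array([np.cos(th),-np.sin(th)])
    return np.array([.085,.067])+r*u-m*off
def kq(th): return quat(YAW-np.pi/2-th)
E
python3 - <<'E'
from h import *
q=quat(YAW-np.pi/2)
ctrl.line_to(W(.075,-.001,.045+TIP),q,vel=.05)
ctrl.line_to(W(.060,-.001,.115+TIP),q,vel=.12)
ctrl.move_ptp(W(*kp(1.75,off=.027),.115+TIP),kq(1.75)); st('hov')
snap('scene','6',(140,100,420,310),2.8); snap('top','6',(190,160,390,285),4); snap('wrist','6')
E
```

```text
hov t 17.0 rack [ 21.1 106.1] tipz 114.7 F [ 0.69  0.69 -0.17]
```

```bash
sleep 0.2
```

```text
(no output)
```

View pics/scene_6.png

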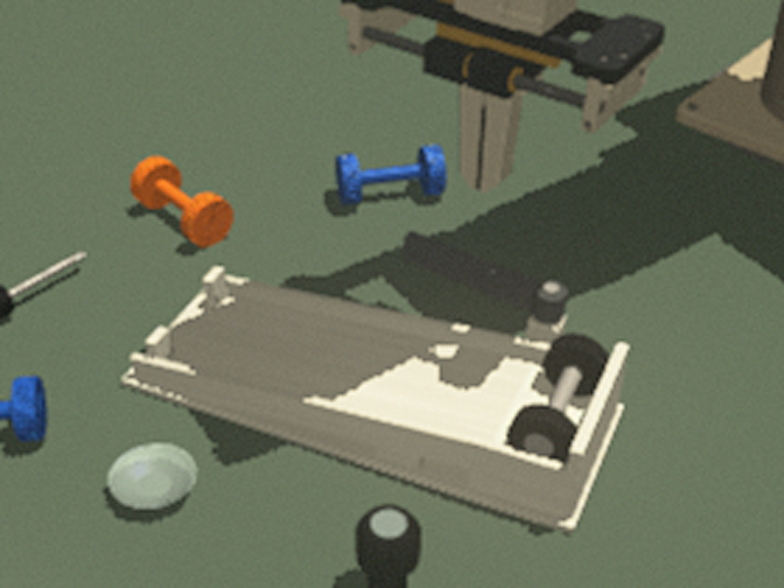

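View pics/top_6.png

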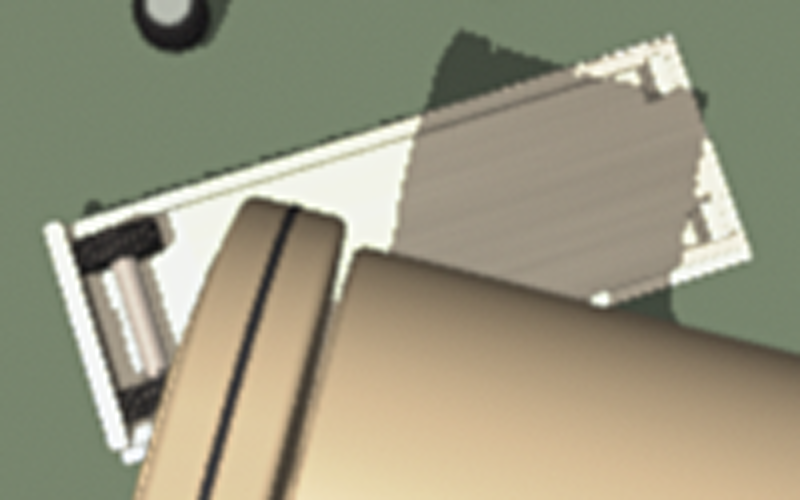

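View pics/wrist_6.png

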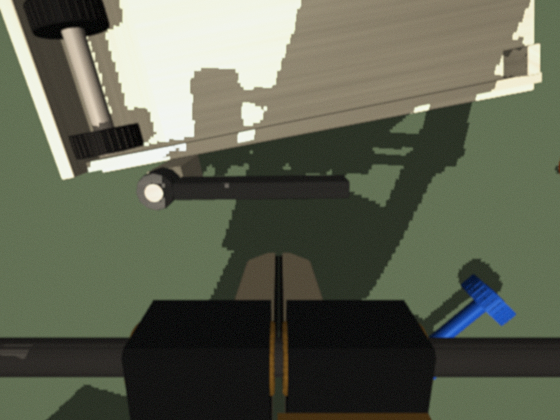

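The shaft stays seated against the end stop. The keeper is parallel to the finger face, with its hub at (155,190) and its end at (348,187) in the wrist view. I'll swing it now, following an arc.

```bash
python3 - <<'E'
from h import *
z=np.load('wrist_6.npz',allow_pickle=True);c=z['c'].item()
a=rackxy(onz('wrist',153,190,.078,c));b=rackxy(onz('wrist',348,186,.076,c)); print(a*1000,b*1000)
T=.058+TIP
ctrl.line_to(W(*kp(1.75,off=.027),T),kq(1.75),vel=.08); st('down')
for th in (1.7,1.45,1.2):
    ctrl.line_to(W(*kp(th),T),kq(th),vel=.05); st(f'th {th}')
snap('scene','7',(140,100,420,310),2.8);snap('wrist','7')
E
```

```text
[83.98044291 62.62951778] [-23.78222795  80.15045582]
down t 18.02 rack [ 20.7 105.7] tipz 58.4 F [-0.6   0.62  0.24]
th 1.7 t 18.52 rack [17.2 88.2] tipz 58.0 F [-0.3   0.05 -0.06]
th 1.45 t 19.03 rack [14.1 71.2] tipz 57.9 F [ 0.64  0.25 -0.98]
th 1.2 t 19.54 rack [15.3 53.6] tipz 57.9 F [-0.41  0.38  0.48]
```

```bash
sleep 0.2
```

```text
(no output)
```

View pics/scene_7.png

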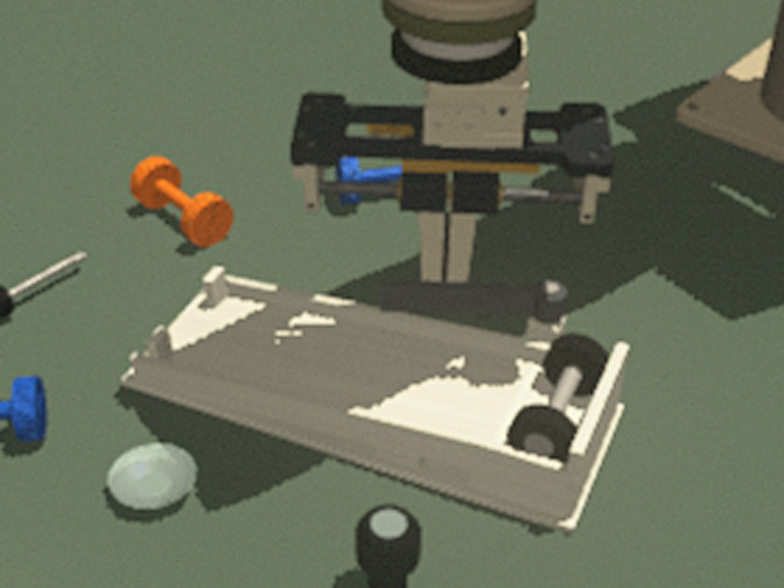

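View pics/wrist_7.png

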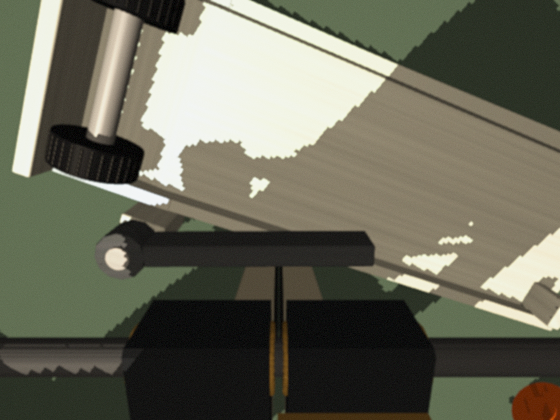

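The arm follows the finger, flush with its face. I'll continue round.

```bash
python3 - <<'E'
from h import *
T=.058+TIP
for th in (.95,.7,.45,.25,.12):
    ctrl.line_to(W(*kp(th),T),kq(th),vel=.05); st(f'th {th}')
snap('scene','8',(140,100,420,310),2.8);snap('wrist','8')
E
```

```text
th 0.95 t 20.15 rack [20.8 36.6] tipz 58.0 F [-0.79 -0.18 -0.18]
th 0.7 t 20.66 rack [30.3 21.8] tipz 57.9 F [ 0.61 -0.09 -0.45]
th 0.45 t 21.17 rack [43.2  9.6] tipz 58.0 F [ 0.41 -0.26 -0.35]
th 0.25 t 21.6 rack [55.4  2.4] tipz 58.0 F [-0.41  0.41 -1.02]
th 0.12 t 21.93 rack [64.  -0.9] tipz 58.0 F [0.42 0.66 0.14]
```

```bash
sleep 0.2
```

```text
(no output)
```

View pics/wrist_8.png

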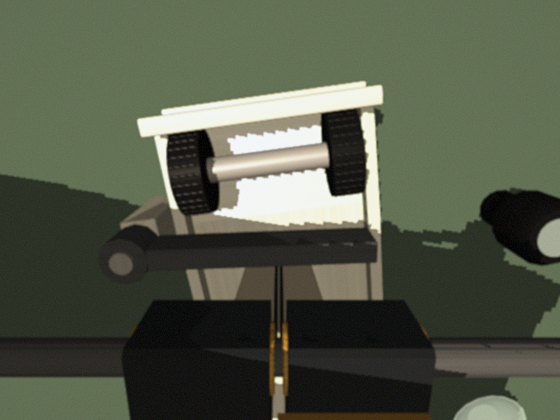

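The arm is nearly across. For the last part I push in small steps until the force shows the rigid stop.

```bash
python3 - <<'E'
from h import *
T=.058+TIP
ex=Rm@[1,0]
def fx(): return np.mean([ctrl.read_wrist_force()[:2]@ex for _ in range(3)])
ctrl.line_to(W(*kp(.05),T),kq(.05),vel=.03); st('.05')
x0,y0=kp(0.0); x=x0-.0025
for i in range(14):
    ctrl.line_to(W(x,y0,T),kq(0),vel=.02); ctrl.sleep(.05); f=fx(); print(round(x*1000,1),round(f,2))
    if f<-5: break
    x+=.0008
st(); snap('scene','9',(140,100,420,310),2.8);snap('wrist','9')
E
```

```text
.05 t 22.35 rack [68.9 -2.2] tipz 58.0 F [ 0.52 -0.04  0.29]
70.0 -0.36
70.8 -1.32
71.6 -4.89
72.4 -7.67
 t 23.55 rack [71.3 -3. ] tipz 58.1 F [ 2.78 -7.17 -1.99]
```

```bash
sleep 0.2
```

```text
(no output)
```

View pics/wrist_9.png

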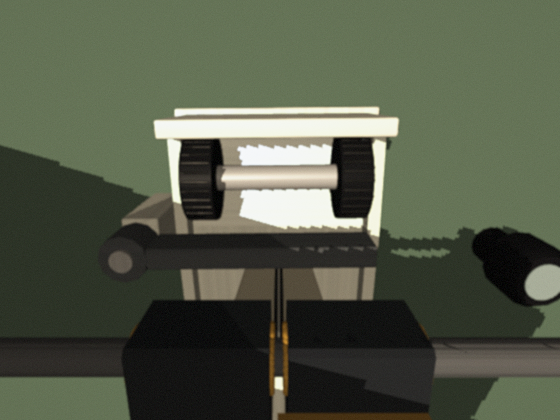

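The force rises sharply with the arm at x≈71 mm (7.7 N), so the stop is reached and the arm is parallel to the seated shaft. I'll back away, clear the view and check everything.

```bash
python3 - <<'E'
from h import *
T=.058+TIP
ctrl.line_to(W(.045,-.003,T),kq(0),vel=.06)
ctrl.line_to(W(.04,-.003,.16+TIP),kq(0),vel=.15)
ctrl.move_joints([1.214,.13,1.488,0,1.523,-.085]); st('home')
snap('top','10'); snap('scene','10',(140,100,420,310),2.8)
z=np.load('top_10.npz',allow_pickle=True);im=z['im'];c=z['c'].item()
cv2.imwrite('pics/top10c.png',cv2.resize(im[150:285,190:390],None,fx=4,fy=4,interpolation=cv2.INTER_CUBIC)[:,:,::-1])
z0=np.load('top0.npz',allow_pickle=True)['im']
d=(np.abs(im.astype(int)-z0).max(2)>60).astype(np.uint8)
n,l,s,ce=cv2.connectedComponentsWithStats(d)
print([ (list(s[i]),) for i in range(1,n) if s[i,4]>15])
E
```

```text
home t 27.64 rack [725.5 202.5] tipz 218.9 F [-0.07  0.06  0.32]
[([np.int32(332), np.int32(175), np.int32(35), np.int32(50), np.int32(536)],), ([np.int32(209), np.int32(207), np.int32(47), np.int32(59), np.int32(1314)],), ([np.int32(264), np.int32(252), np.int32(29), np.int32(10), np.int32(106)],)]
```

```bash
sleep 0.2
```

```text
(no output)
```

View pics/top10c.png

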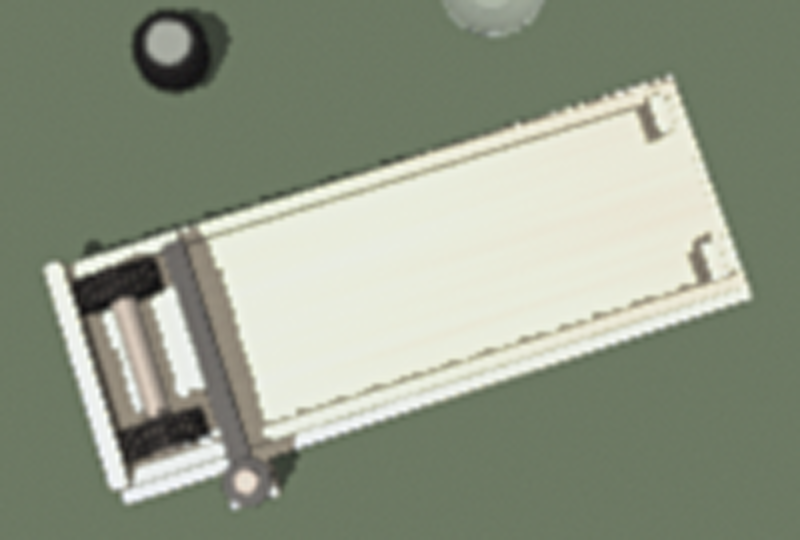

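View pics/scene_10.png

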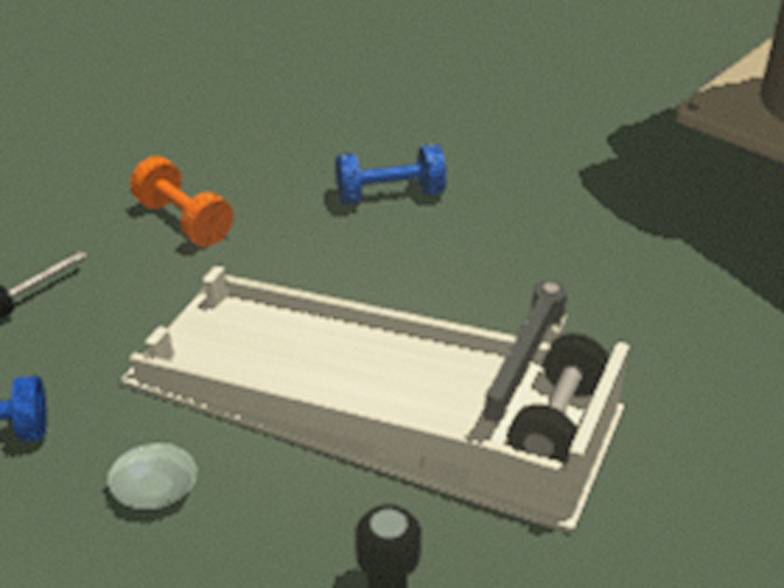

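The views show the shaft seated and the keeper across the lane behind it. Between the first and last top views, only the shaft and keeper changed.

```bash
python3 -c "
from h import *
job.close_job(); print(ctrl.read_t())"
```

```text
the job is handed in; nothing more can be done
the job is handed in; nothing more can be done
```

The focus shaft is in the seat against the end stop, and the keeper arm is fully across the lane behind it. I handed the job in with about 28 s on the robot's clock and the arm back at its start pose, touching nothing.

- **Shaft:** I pushed it with closed fingertips behind the bare shaft, steadily up the slope and slowly over the crest. Wrist force stayed near 1 N in the readings taken after each push. It stayed seated after I backed off and again in the last pictures.
- **Keeper:** I swung it from about 1.75 rad to its stop. The last small push met a firm 7.7 N, up from about 1 N less than 2 mm earlier, so it is on the stop. In the last top picture it is within about 0.03 rad of parallel to the end stop, which is about as fine as that view can show.
- **Bystanders:** comparing the first and last top pictures, only the shaft and keeper changed. The eyepiece, dish, screwdriver and the blue and orange look-alikes did not move.
- **Disagreement:** the wrist and top cameras differed by 3–4 mm sideways on where the shaft lay at the low end. I moved the fingers 3 mm to centre them, and the shaft then rolled square.

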